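# Hang the sample mask frame on the fixture's twin pins and lock it

### The arm

A 7-joint arm with a two-finger parallel gripper is mounted at the origin on a cart in front of the work surface, level with it; the furniture and walls round the work are solid. World frame = base frame: x ahead of the robot, y to its left, z up, the work surface at z = 0. Lengths are in m, angles in rad, forces in N, time in s.
With the tool pointing down it reaches from about 0.425 to 0.95 m from the base axis. Payload 4.7 kg.
Tool frame: the origin (TCP) lies on the centre line of the jaws, within the pads' length; the fingertips stand 22 mm ahead of it and the grasp point (between the pads) lies 3 mm ahead of it (ctrl.tip_extent is the distance from the TCP to the fingertips, in m); z points along the fingers, x is the direction in which the jaws open and shut, and the axes are right-handed (so a half turn about z gives the same grasp; the last joint's range is limited). The gripper opens to 85 mm and grips with 20 to 120 N. Pads are 22 mm wide; open, the fingers measure 114 mm over their backs; the gripper's body (76 mm by 85 mm) begins 54 mm behind the grasp point. The pads swing forward as they close: fully open they stand 13 mm farther back than shut.
Start: joints at [1.106, 0.469, -0.049, 1.532, 0.024, 1.141, -0.082], TCP at [0.285, -0.612, 0.253] pointing down, gripper open.
Joint ranges: [-2.59, 2.59], [-0.33, 1.99], [-1.39, 1.29], [0.1, 2.45], [-1.04, 4.18], [0.21, 1.99], [-2.66, 2.66]. Speed limits (rad/s): [2.57, 2.57, 3.14, 3.14, 3.14, 3.14, 3.14].

### API

Orientations are given as [roll, pitch, yaw] about the fixed x, y, z axes, in that order (R = Rz(yaw) Ry(pitch) Rx(roll)).
In Python, from bench import ctrl, eyes gives the robot as it stands.
- The arm moves only by the tool move_arm, never from a script. Its argument "moves" is a list of rows, each a list of 3 entries, a list of its own where there are three numbers: the turn, a rotation vector about the tool's x, y, z in degrees, then the shift along the tool's x, y, z in mm, then the opening, from 0 (shut) to 1 (fully open). In form: [[[rx, ry, rz], [x, y, z], gripper], ...]. A call has 1 to 10 rows; each row shifts and turns the pose as measured when the row begins, along the tool's axes as they then stand; what a row does not reach is not made up. A row lasts 1/10 s, in which the tool goes at most 50 mm and 8.59 degrees, less where a joint would pass 70% of its speed; a pose out of reach is approached as far as the arm can. A call is refused whole if a number of a shift passes 50 or a number of a turn 8.59, either way. A call with a gripper value outside its range is refused whole. The fingers move at their own pace and stop on an object; "newtons" is the grip in N (left out, the last holds). Time passes only in rows, so rows that do not move let the fingers close. It gives the time, the measured TCP pose, the force and the opening at its end, in the units of the state.
- ctrl.observe(): the state, without advancing time (a new reading comes with each control period).
- eyes.snapshot(name): name is "side" or "top"; returns a dict with "color" (400x640x3 uint8, red, green, blue), "vertical_fov" (degrees; the focal length in pixels is half the picture's height over the tangent of half this angle, whatever the lens; pixels are square), "cx", "cy" (the principal point, pixels), "k1" (the pictures are not rectified: a ray, as slopes to the right and down, at radius r is drawn at 1 + k1 r^2 times it, then the intrinsics apply), "view" (4x4, takes a point from world to camera coordinates). Camera axes: x right, y down, z forward; pixel columns grow to the right and rows downward; lengths in m; the calibration is good to about 2 mm. A picture is of the moment at which its call begins. There is no depth.
- ctrl.finish_job(): hands the job in, once; it reports no verdict.
The state is a dict: "clock": time; "joint_positions": joint angles; "joint_velocities": joint speeds; "joint_torque": joint torques, N m; "eef_pos": TCP position; "ee_rot": TCP orientation; "contact_force": force on the tool from outside, world axes, zero at the start; "torque": the same for the moment, N m; "gripper_width": finger opening in m.
Only numpy, scipy, OpenCV 4.12 (cv2) and the standard library are available. Lean on these libraries where they do the work, as an engineer would, in place of code of your own. Each camera call takes 0.05 s, during which the arm holds its last target.

### The job

Pick up the flat metal two-window mask frame by its raised rib and hang it on the two upright pins of the bench fixture, feeling gently for the pins with both holes at once, until it lies flush and flat on the pin carriage. Then slide the fixture's keeper all the way in over the frame's edge to lock it, and let go. Do not force the frame onto the pins (keep it under 30 N), and leave the other things on the bench where they stand.

Things in the scene. Friction and masses are not known exactly. Their poses are not given: they have to be found in the camera images.
- frame: Loose flat aluminium mask frame, 80 (its x) x 190 (y) x 8 mm (z), 0.2 to 0.4 kg, lying flat at the start. Origin: centre of its underside. Two through holes 10 mm across at y = -62 and +62 mm, x = 0; two windows 48 x 22 mm (x by y) centred at y = -25 and +25 mm. Unchanged by half a turn about z.
- rib_top (a point): Centre of the top of the frame's grip rib, 44 mm above the frame's underside, axes of the frame. The rib is 46 mm long (x), 14 mm thick (y) and stands 36 mm above the frame's top face: pinch it from above, fingers closing along the frame's y.
- fixture: Aluminium fixture screwed down, turned up to 0.3 rad. Origin on the worktop below the middle of the pin carriage's range; x from keeper to pins, y along the pin row, z up. Base plate x -100 to +50, y -110 to +110, 16 mm high; on it the dark pin carriage, 76 x 180 mm, flat top at z = 24 mm. Frame fully home: underside on the carriage, origin at z = 24 mm, x = 0, y parallel to this y, either way round.
- pin_row (a point): Point of the fixture at pin-top height (z = 46 mm) at the middle of the carriage's range. Two steel pins, 8 mm wide, flat-topped with a 1 mm bevel, 22 mm tall, stand at y = c - 62 and c + 62 mm, x = 0, from here (fixture axes). c is anywhere from -9 to +9 mm, clamped so hard it does not yield, not measured: slide the frame lightly on the pin tops along y until it drops on.
- keeper (a joint): Sliding keeper, m: 0 open, grows along the fixture's +x, end stop at 0.022; starts at 0 to 0.003; needs 2 to 3 N, stays where left. Its tongue (28 mm wide, at y = 0, underside z = 34 mm, tip at x = -50 mm when open) passes 2 mm above a frame that is home and covers its edge by 12 mm when shut; a frame not home blocks it.
- keeper_knob (a point): Centre of the top of the keeper's black finger block: 12 mm thick along the fixture's y, 16 mm along its x, 24 mm tall below this point, which is at fixture z = 64 mm, y = 0, x = -80 mm plus the joint value. Moves with the keeper; axes of the fixture.
- tower_front (a point): Obstacle: middle of the top front edge of a black computer tower, 155 mm wide, 338 mm high, turned 0.35 rad to the left, that stands fixed at the back middle of the bench and runs 300 mm back from here. Keep wrist and gripper in front of it when crossing between left and right.
- mortar: Bystander, leave alone: grey-brown stone mortar, 62 mm wide, 28 high. Origin: centre of its underside.
- beaker: Bystander, leave alone: clear small beaker, 45 mm wide, 58 high. Origin: centre of its underside.
- timer: Bystander, leave alone: flat white timer, 62 x 62 x 18 mm. Origin: centre of its underside.
- tape_roll: Bystander, leave alone: roll of tan tape lying flat, 68 mm wide, 19 high. Origin: centre of its underside.
- sample_pot: Bystander, leave alone: small white pot with white cap, 37 mm wide, 34 high. Origin: centre of its underside.
- dropper: Bystander, leave alone: small amber bottle with black cap, 30 mm wide, 78 high. Origin: centre of its underside.
- jar: Bystander, leave alone: white jar with blue cap, 63 mm wide, 66 high. Origin: centre of its underside.
Not all that is in view belongs to the job. Leave any blue look-alike of the frame alone.

How it is judged:
By the outcome, as a careful person would: the job done as asked, in the order asked, and still so for the second after the job is handed in, with the robot touching nothing.
It also fails if it takes over 64 s, if anything falls off the work surface, if the arm or the gripper's body presses on something with over 40 N, if the wrist force passes 120 N, or if a joint passes its speed limit or range.

## Working session

There is one attempt and no reset: what is moved stays moved. The work goes in short steps, Python scripts to look and compute and a tool call to move; the robot and the scene stay as the last step left them, time stands still between calls to the robot, and variables do not carry over. Pictures are saved under pics/ and viewed, and the job is handed in when it is done.

Besides the shell and the picture viewer there is one more tool, called after "Emit:" as name(argument=value, ...), one argument or row to a line, values as JSON. move_arm: Moves the arm, as the interface text tells. Its arguments: {"type":"object","properties":{"moves":{"type":"array","items":{"type":"array"}},"newtons":{"type":"number"}},"required":["moves"]}

```bash
ls; mkdir -p pics; python3 - <<'E'
from bench import ctrl, eyes
import cv2
print(ctrl.observe(), ctrl.tip_extent)
for n in("side","top"):
    s=eyes.snapshot(n); cv2.imwrite(f"pics/{n}0.png",s["color"][:,:,::-1]); print({k:v for k,v in s.items() if k!="color"})
E
```

```text
pics
{'clock': 0.0, 'joint_positions': array([ 1.10612196,  0.46941875, -0.04859907,  1.53369923,  0.02407129,
        1.14096978, -0.08229691]), 'joint_velocities': array([-0.00027137,  0.00054727,  0.00129183, -0.0008648 ,  0.0006241 ,
       -0.00065455,  0.00069603]), 'joint_torque': array([-3.85852209e-04, -5.10312402e+01, -4.63866151e-02, -2.37718534e+01,
        1.07718658e-02,  7.49868806e-03, -2.00427216e-06]), 'eef_pos': array([ 0.28471947, -0.61141995,  0.25227442]), 'ee_rot': array([ 3.14155108e+00,  1.91041310e-03, -1.13499548e+00]), 'contact_force': array([-0.29183963, -0.81888437, -0.6064369 ]), 'torque': array([ 0.07161962, -0.02308797, -0.01509238]), 'gripper_width': 0.08541743616645256} 0.022
{'vertical_fov': 56.99712413259916, 'cx': 317.0812320555362, 'cy': 196.87608102398985, 'k1': -0.08352146047238186, 'view': array([[ 0.96405216, -0.26445845, -0.02579083, -0.5812305 ],
       [-0.14637777, -0.44756917, -0.88218784,  0.21131032],
       [ 0.22175885,  0.8542503 , -0.47019086,  1.49240804],
       [ 0.        ,  0.        ,  0.        ,  1.        ]])}
{'vertical_fov': 43.0759236817782, 'cx': 318.4197045504002, 'cy': 204.1604665411739, 'k1': -0.0485708058098388, 'view': array([[-0.20108712, -0.97954492,  0.00746397,  0.02866211],
       [-0.77366009,  0.1541389 , -0.61456591,  0.59037661],
       [ 0.60084443, -0.12935586, -0.78883017,  1.71029733],
       [ 0.        ,  0.        ,  0.        ,  1.        ]])}
```

View pics/side0.png

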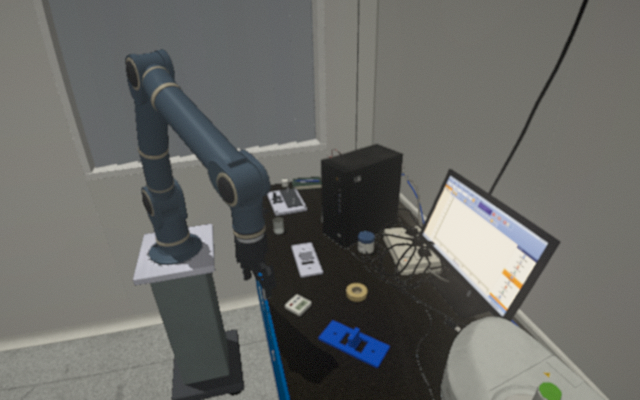

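View pics/top0.png

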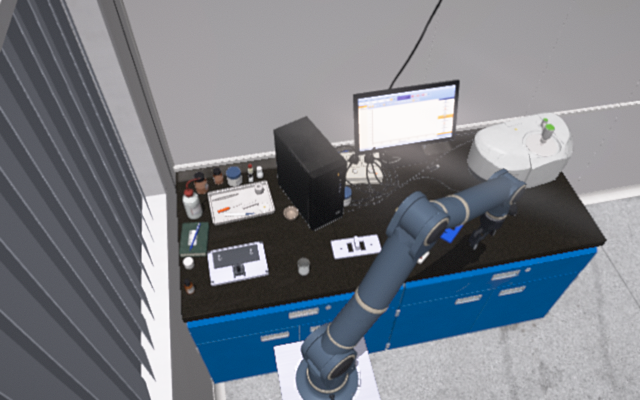

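```bash
cat > h.py <<'E'
import numpy as np, cv2
from bench import ctrl, eyes
def snap(n,f=None):
    s=eyes.snapshot(n)
    if f: cv2.imwrite(f"pics/{f}.png",s["color"][:,:,::-1])
    return s
def K(s):
    f=200/np.tan(np.radians(s["vertical_fov"])/2)
    return np.array([[f,0,s["cx"]],[0,f,s["cy"]],[0,0,1.]]), np.array([s["k1"],0,0,0.])
def proj(s,P):
    k,d=K(s); V=s["view"]
    return cv2.projectPoints(np.atleast_2d(np.array(P,float)),cv2.Rodrigues(V[:3,:3])[0],V[:3,3],k,d)[0][:,0]
def unproj(s,px,z):
    k,d=K(s); V=s["view"]
    u=cv2.undistortPoints(np.array(px,float).reshape(-1,1,2),k,d)[:,0]
    R=V[:3,:3];c=-R.T@V[:3,3]
    D=np.c_[u,np.ones(len(u))]@R
    t=(z-c[2])/D[:,2]
    return c+D*t[:,None]
def crop(s,x0,y0,x1,y1,sc,f):
    im=cv2.resize(s["color"][y0:y1,x0:x1,::-1],None,fx=sc,fy=sc,interpolation=cv2.INTER_CUBIC)
    for i in range(x0,x1,10):
        cv2.putText(im,str(i),(int((i-x0)*sc),8),0,.3,(0,255,255)); cv2.line(im,(int((i-x0)*sc),10),(int((i-x0)*sc),16),(0,255,255))
    for i in range(y0,y1,10):
        cv2.putText(im,str(i),(0,int((i-y0)*sc)+3),0,.3,(0,255,255))
    cv2.imwrite(f"pics/{f}.png",im)
E
python3 - <<'E'
from h import *
s=snap("top"); crop(s,200,220,390,300,4.2,"t1")
s=snap("side"); crop(s,255,170,335,290,5,"s1")
E
```

```text
(no output)
```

View pics/t1.png

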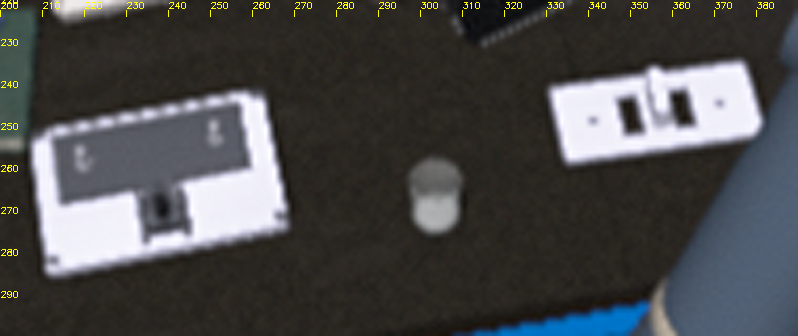

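View pics/s1.png

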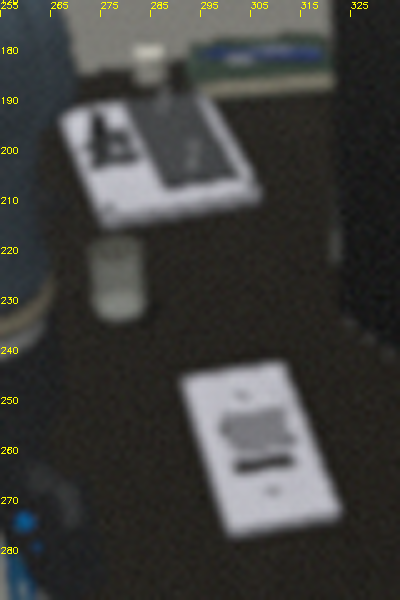

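```bash
cat > fit.py <<'E'
from h import *
from scipy.optimize import least_squares
def tf(p,Q):
    c,s=np.cos(p[2]),np.sin(p[2]); Q=np.array(Q,float)
    return np.c_[p[0]+c*Q[:,0]-s*Q[:,1],p[1]+s*Q[:,0]+c*Q[:,1],Q[:,2]]
def fit(views,p0,names=None):
    # views: list of (snap, [(model xyz),(px)])
    def r(p):
        return np.concatenate([(proj(s,tf(p,[m for m,_ in o]))-np.array([x for _,x in o])).ravel() for s,o in views])
    R=least_squares(r,p0,loss='soft_l1'); return R.x,r(R.x)
E
python3 - <<'E'
from fit import *
T=snap("top");S=snap("side")
t=lambda x,y:(200+x/4.2,220+y/4.2)
s=lambda x,y:(255+x/5,170+y/5)
for n,v in(("T",T),("S",S)): print(n,-v["view"][:3,:3].T@v["view"][:3,3])
a=unproj(T,[t(593,121),t(719,103)],.008); b=unproj(S,[s(242,396),s(272,491)],.008)
print(a,b)
# frame: y axis from hole T-right? 
X,Y=.04,.095
ft=[((0,.062,.008),t(593,121)),((0,-.062,.008),t(719,103)),((X,Y,.008),t(550,87)),((X,-Y,.008),t(745,62)),((-X,Y,0),t(567,164)),((-X,-Y,0),t(762,130))]
fs=[((0,.062,.008),s(242,396)),((0,-.062,.008),s(272,491)),((-X,Y,.008),s(180,378)),((X,Y,.008),s(285,362)),((X,-Y,0),s(342,517)),((-X,-Y,0),s(230,537))]
p0=[*a[:,:2].mean(0),0]
for v in([(T,ft)],[(S,fs)],[(T,ft),(S,fs)]):
    p,r=fit(v,p0); print("frame",p.round(4),np.degrees(p[2]),r.round(1))
Y=.11
gt=[((.05,Y,.016),t(33,137)),((.05,-Y,.016),t(263,91)),((-.1,Y,0),t(50,277)),((-.1,-Y,0),t(288,231))]
gs=[((-.1,Y,.016),s(60,117)),((-.1,-Y,0),s(107,230)),((.05,-Y,0),s(260,200))]
p0=[*unproj(T,[t(160,180)],0.016)[0,:2],0.]
for v in([(T,gt)],[(S,gs)],[(T,gt),(S,gs)]):
    p,r=fit(v,p0); print("fix",p.round(4),r.round(1))
E
```

```text
T [-0.56510822  0.15831281  1.71174553]
S [ 0.26031296 -1.33402534  0.8731416 ]
[[ 0.49353876 -0.16478877  0.008     ]
 [ 0.48967373 -0.28777217  0.008     ]] [[ 0.50041002 -0.16976186  0.008     ]
 [ 0.49402206 -0.29093837  0.008     ]]
frame [ 0.4943 -0.2273 -0.0275] -1.5761031746129996 [-0.  -0.5  0.2 -0.6  0.2  0.5 -0.5 -0.1 -0.1 -0.1  0.1  1.1]
frame [ 0.4982 -0.2292 -0.0345] -1.9745079242005505 [-0.2 -0.4  0.6 -0.1  0.9  0.1 -0.7  0.2 -0.7  0.2  0.1 -0. ]
frame [ 0.4967 -0.2282 -0.0275] -1.576450920875551 [ 0.1 -1.1  0.2 -1.2  0.3 -0.  -0.4 -0.6  0.  -0.6  0.2  0.6 -0.7 -0.4
  0.2 -0.2  0.3  0.1 -1.3  0.1 -1.   0.  -0.1 -0.1]
fix [0.5317 0.2473 0.0246] [-0.4 -1.  -0.2 -0.2  0.1  0.5  0.4  0.4]
fix [0.5372 0.2434 0.0495] [-0.3 -0.8 -0.1  0.1  0.4  0.4]
fix [0.5343 0.2469 0.0335] [-0.4 -1.3 -0.3 -0.9  0.4  0.   0.6 -0.5 -0.7 -1.2 -1.3 -0.3 -0.7  0.2]
```

```bash
python3 - <<'E'
from h import *
T=snap("top")
print(unproj(T,[(313,227),(343,213)],0).round(3)); print("beaker",unproj(T,[(303,274)],0).round(3))
print("top front", unproj(T,[(305,160),(342,157)],.338).round(3))
crop(T,265,110,365,290,3.3,"t2")
E
```

```text
[[ 0.626 -0.076  0.   ]
 [ 0.672 -0.215  0.   ]]
beaker [[0.415 0.005 0.   ]]
top front [[ 0.693 -0.06   0.338]
 [ 0.681 -0.197  0.338]]
```

View pics/t2.png

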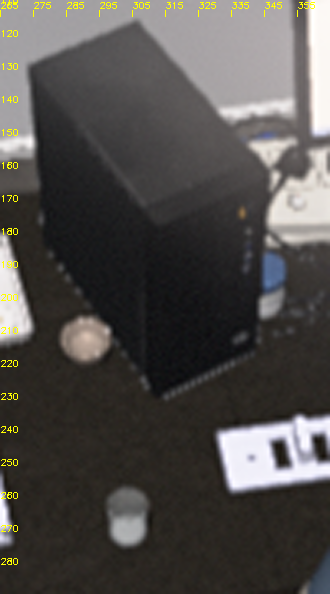

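```bash
cat > plan.py <<'E'
import numpy as np,sys
from bench import ctrl
from scipy.spatial.transform import Rotation as Ro
# usage: plan.py x y z yaw n grip
x,y,z,yaw,n,g=map(float,sys.argv[1:7]); n=int(n)
o=ctrl.observe()
R0=Ro.from_euler("xyz",o["ee_rot"]);R1=Ro.from_euler("xyz",[np.pi,0,yaw])
w=(R0.inv()*R1).as_rotvec(); d=np.array([x,y,z])-o["eef_pos"]
rows=[]
for i in range(n):
    R=R0*Ro.from_rotvec(w*i/n)
    rows.append([[round(float(v),2) for v in np.degrees(w/n)],[round(float(v),1) for v in 1e3*R.inv().apply(d/n)],g])
print("clk",o["clock"].round(2) if hasattr(o["clock"],'round') else o["clock"],"pos",o["eef_pos"].round(4),"rpy",o["ee_rot"].round(4),"F",o["contact_force"].round(2),"T",o["torque"].round(3),"w",round(float(o["gripper_width"]),4))
print(str(rows).replace(" ",""))
E
python3 plan.py 0.497 -0.228 0.16 -1.599 10 1
```

```text
clk 0.35 pos [ 0.285  -0.6118  0.2531] rpy [-3.1416e+00  4.0000e-04 -1.1349e+00] F [-0.39 -0.79  0.34] T [-0.011 -0.005  0.017] w 0.0855
[[[0.0,0.0,2.66],[-25.8,-35.4,9.3],1.0],[[0.0,0.0,2.66],[-27.5,-34.2,9.3],1.0],[[0.0,0.0,2.66],[-29.0,-32.9,9.3],1.0],[[0.0,0.0,2.66],[-30.5,-31.5,9.3],1.0],[[0.0,0.0,2.66],[-31.9,-30.0,9.3],1.0],[[0.0,0.0,2.66],[-33.3,-28.5,9.3],1.0],[[0.0,0.0,2.66],[-34.6,-27.0,9.3],1.0],[[0.0,0.0,2.66],[-35.8,-25.3,9.3],1.0],[[0.0,0.0,2.66],[-36.9,-23.6,9.3],1.0],[[0.0,0.0,2.66],[-38.0,-21.9,9.3],1.0]]
```

Emit:
move_arm(
  moves=[
    [[0,0,2.7],[-26,-35,9],1],
    [[0,0,2.7],[-27,-34,9],1],
    [[0,0,2.7],[-29,-33,9],1],
    [[0,0,2.7],[-30,-31,9],1],
    [[0,0,2.7],[-32,-30,9],1],
    [[0,0,2.7],[-33,-28,9],1],
    [[0,0,2.7],[-35,-27,9],1],
    [[0,0,2.7],[-36,-25,9],1],
    [[0,0,2.7],[-37,-24,9],1],
    [[0,0,2.7],[-38,-22,9],1],
  ],
)

```text
clock: 1.35
eef_pos: [0.5054, -0.2291, 0.1601]
ee_rot: [-3.138, -0.009, -1.644]
contact_force: [0.4, -0.4, -0.5]
gripper_width: 0.0855
```

```bash
python3 plan.py 0.497 -0.228 0.12 -1.599 4 1; python3 - <<'E'
from h import *
s=snap("top"); crop(s,200,200,400,310,4,"t3")
s=snap("side"); crop(s,225,140,345,290,4,"s3")
E
```

```text
clk 1.35 pos [ 0.5054 -0.2291  0.1601] rpy [-3.1379 -0.0094 -1.6435] F [ 0.41 -0.42 -0.53] T [-0.042 -0.03   0.023] w 0.0855
[[[-0.05,-0.14,-0.64],[-0.2,2.2,10.0],1.0],[[-0.05,-0.14,-0.64],[-0.2,2.1,10.0],1.0],[[-0.05,-0.14,-0.64],[-0.2,2.1,10.0],1.0],[[-0.05,-0.14,-0.64],[-0.2,2.1,10.0],1.0]]
```

View pics/t3.png

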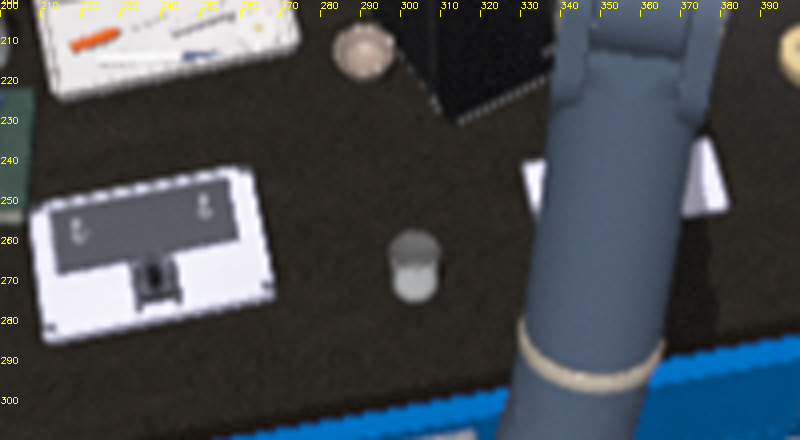

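View pics/s3.png

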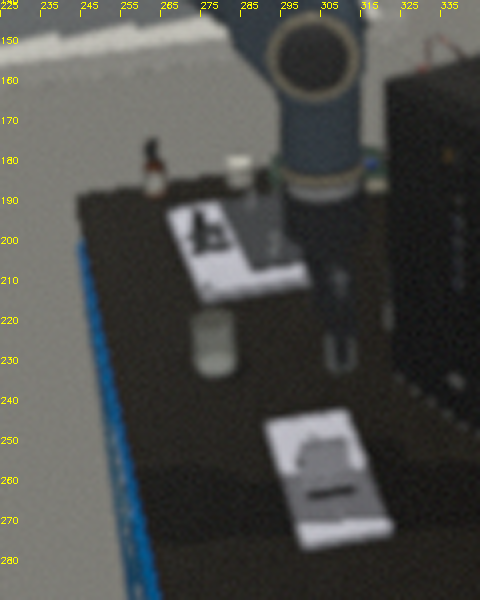

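```bash
python3 - <<'E'
from h import *
S=snap("side");o=ctrl.observe()
from scipy.spatial.transform import Rotation as Ro
R=Ro.from_euler("xyz",o["ee_rot"])
P=[o["eef_pos"]+R.apply(v) for v in([0,0,0.009],[.0427,0,.009],[-.0427,0,.009],[0,0,-.05])]
print(proj(S,P).round(1))
crop(S,280,180,340,280,6,"s4")
E
python3 plan.py 0.497 -0.228 0.12 -1.599 3 1
```

```text
[[306.9 225.9]
 [309.1 232.1]
 [304.8 220. ]
 [306.2 211.9]]
clk 1.5 pos [ 0.5063 -0.2265  0.1597] rpy [-3.139  -0.0075 -1.6334] F [-0.59 -1.72  0.35] T [-0.058  0.01  -0.02 ] w 0.0855
[[[-0.05,-0.14,-0.66],[0.6,3.1,13.2],1.0],[[-0.05,-0.14,-0.66],[0.6,3.1,13.2],1.0],[[-0.05,-0.14,-0.66],[0.6,3.1,13.2],1.0]]
```

View pics/s4.png

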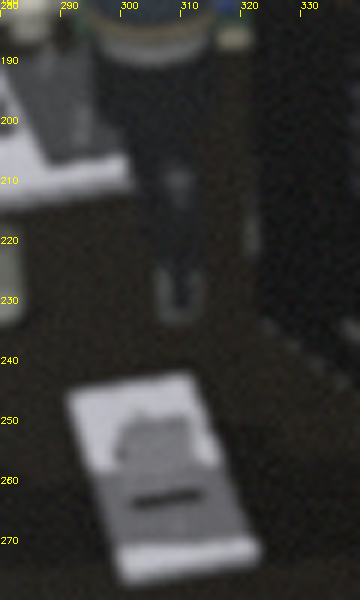

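Emit:
move_arm(
  moves=[
    [[0,-0.1,-0.7],[1,3,15],1],
    [[0,-0.1,-0.7],[1,3,15],1],
    [[0,-0.1,-0.6],[0,3,15],1],
    [[0,0,0],[0,0,10],1],
    [[0,0,0],[0,0,0],1],
  ],
)

```text
clock: 2.0
eef_pos: [0.4963, -0.2344, 0.1048]
ee_rot: [-3.136, -0.007, -1.602]
contact_force: [-0.6, -0.0, 0.6]
gripper_width: 0.0852
```

```bash
python3 plan.py 0.497 -0.228 0.037 -1.599 5 1
```

```text
clk 2.0 pos [ 0.4963 -0.2344  0.1048] rpy [-3.1364 -0.0069 -1.6023] F [-0.6  -0.02  0.59] T [ 0.01   0.019 -0.025] w 0.0852
[[[-0.06,-0.08,-0.04],[-1.4,-0.0,13.5],1.0],[[-0.06,-0.08,-0.04],[-1.4,-0.1,13.6],1.0],[[-0.06,-0.08,-0.04],[-1.3,-0.1,13.6],1.0],[[-0.06,-0.08,-0.04],[-1.3,-0.1,13.6],1.0],[[-0.06,-0.08,-0.04],[-1.3,-0.1,13.6],1.0]]
```

Emit:
move_arm(
  moves=[
    [[-0.1,-0.1,0],[-1.4,0,13.5],1],
    [[-0.1,-0.1,0],[-1.4,0,13.5],1],
    [[-0.1,-0.1,0],[-1.4,0,13.5],1],
    [[0,-0.1,0],[-1.3,0,10],1],
    [[0,0,0],[-1,0,10],1],
    [[0,0,0],[0,0,0],1],
  ],
)

```text
clock: 2.6
eef_pos: [0.4974, -0.2291, 0.04]
ee_rot: [-3.14, -0.0, -1.604]
contact_force: [-0.6, -0.4, 0.6]
gripper_width: 0.0852
```

```bash
python3 plan.py 0.497 -0.228 0.037 -1.599 2 1;python3 - <<'E'
from h import *
S=snap("side")
crop(S,280,180,340,280,6,"s5")
E
```

```text
clk 2.6 pos [ 0.4974 -0.2291  0.04  ] rpy [-3.1403e+00 -4.0000e-04 -1.6040e+00] F [-0.57 -0.39  0.65] T [0.011 0.023 0.004] w 0.0852
[[[-0.04,-0.01,-0.14],[-0.5,0.2,1.5],1.0],[[-0.04,-0.01,-0.14],[-0.5,0.2,1.5],1.0]]
```

View pics/s5.png

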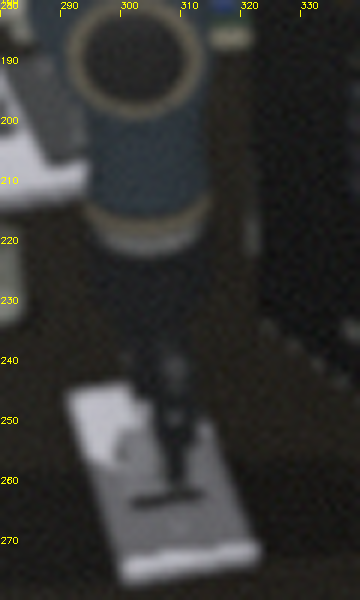

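Emit:
move_arm(
  moves=[
    [[0,0,0],[0,0,1.5],0],
    [[0,0,0],[0,0,0],0],
    [[0,0,0],[0,0,0],0],
    [[0,0,0],[0,0,0],0],
    [[0,0,0],[0,0,0],0],
    [[0,0,0],[0,0,0],0],
  ],
  newtons=70,
)

```text
clock: 3.25
eef_pos: [0.4992, -0.2294, 0.041]
ee_rot: [-3.136, -0.002, -1.604]
contact_force: [-0.4, -0.2, -2.5]
gripper_width: 0.013
```

```bash
python3 plan.py 0.497 -0.228 0.12 -1.599 4 0
```

```text
clk 3.25 pos [ 0.4992 -0.2294  0.041 ] rpy [-3.1359e+00 -1.6000e-03 -1.6040e+00] F [-0.41 -0.2  -2.46] T [ 0.004 -0.007 -0.046] w 0.013
[[[-0.08,-0.02,-0.07],[-0.3,0.5,-19.8],0.0],[[-0.08,-0.02,-0.07],[-0.3,0.5,-19.8],0.0],[[-0.08,-0.02,-0.07],[-0.3,0.5,-19.8],0.0],[[-0.08,-0.02,-0.07],[-0.3,0.5,-19.8],0.0]]
```

Emit:
move_arm(
  moves=[
    [[0,0,0],[0,0,-10],0],
    [[0,0,0],[0,0,-20],0],
    [[0,0,0],[0,0,-25],0],
    [[0,0,0],[0,0,-25],0],
    [[0,0,0],[0,0,-20],0],
    [[0,0,0],[0,0,0],0],
    [[0,0,0],[0,0,0],0],
  ],
)

```text
clock: 3.95
eef_pos: [0.4955, -0.2289, 0.1443]
ee_rot: [3.141, -0.0, -1.605]
contact_force: [0.8, 0.4, -3.1]
gripper_width: 0.0128
```

```bash
python3 plan.py 0.50 0.247 0.16 -1.57 10 0;python3 - <<'E'
from h import *
S=snap("side")
crop(S,270,160,340,280,5,"s6")
T=snap("top"); crop(T,200,200,400,310,4,"t6")
E
```

```text
clk 3.95 pos [ 0.4955 -0.2289  0.1443] rpy [ 3.1413e+00 -3.0000e-04 -1.6046e+00] F [ 0.82  0.4  -3.08] T [-0.012  0.021  0.029] w 0.0128
[[[0.0,-0.0,-0.2],[-47.6,1.2,-1.6],0.0],[[0.0,-0.0,-0.2],[-47.6,1.0,-1.6],0.0],[[0.0,-0.0,-0.2],[-47.6,0.8,-1.6],0.0],[[0.0,-0.0,-0.2],[-47.6,0.7,-1.6],0.0],[[0.0,-0.0,-0.2],[-47.6,0.5,-1.6],0.0],[[0.0,-0.0,-0.2],[-47.6,0.3,-1.6],0.0],[[0.0,-0.0,-0.2],[-47.6,0.2,-1.6],0.0],[[0.0,-0.0,-0.2],[-47.6,0.0,-1.6],0.0],[[0.0,-0.0,-0.2],[-47.6,-0.2,-1.6],0.0],[[0.0,-0.0,-0.2],[-47.6,-0.3,-1.6],0.0]]
```

View pics/s6.png

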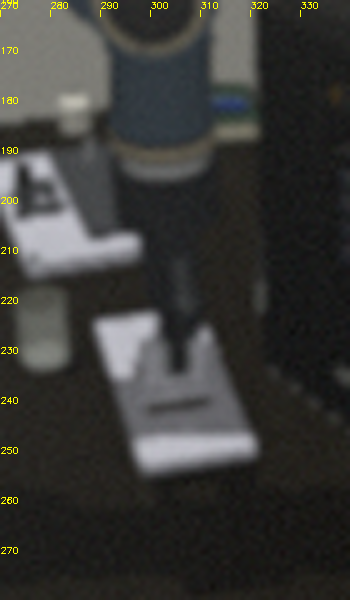

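View pics/t6.png

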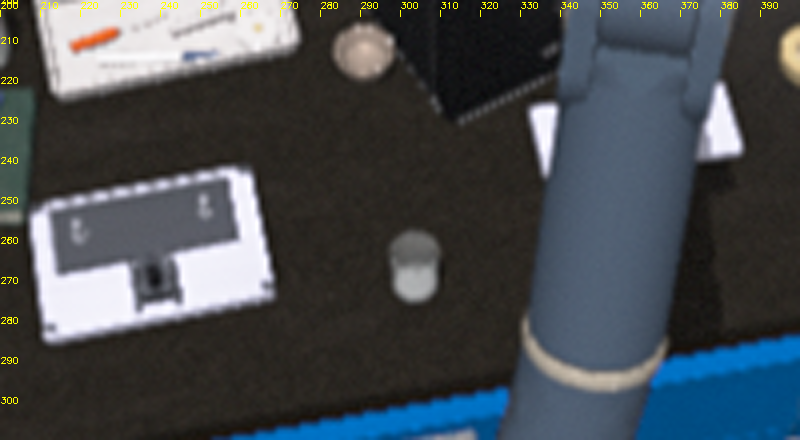

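```bash
cat > edge.py <<'E'
from fit import *
from scipy.ndimage import map_coordinates
def avg(n,k=4):
    ss=[snap(n) for _ in range(k)]
    s=dict(ss[-1]); s["gray"]=np.mean([x["color"].astype(float).mean(2) for x in ss],0)
    s["color"]=np.mean([x["color"].astype(float) for x in ss],0).astype(np.uint8)
    return s
def box(x0,x1,y0,y1,z0,z1): return np.array([[x,y,z] for x in(x0,x1) for y in(y0,y1) for z in(z0,z1)],float)
def hullpts(s,B,n=25):
    q=proj(s,B); h=cv2.convexHull(q.astype(np.float32),returnPoints=True)[:,0].astype(float)
    out=[]
    for a,b in zip(h,np.roll(h,-1,0)):
        L=np.linalg.norm(b-a)
        if L<6: continue
        t=np.linspace(1.5/L,1-1.5/L,n)[:,None]
        d=(b-a)/L; out.append((a+t*(b-a),np.array([-d[1],d[0]]),L))
    return out
def measure(s,P,nrm,rng=3.,sigma=.7):
    o=np.arange(-rng-1,rng+1.01,.25)
    g=cv2.GaussianBlur(s["gray"],(0,0),sigma)
    X=P[:,None]+o[:,None]*nrm
    v=map_coordinates(g,[X[...,1],X[...,0]],order=1)
    dv=np.abs(np.gradient(v,axis=1)); dv[:,:4]=0;dv[:,-4:]=0
    # centroid near peak
    i=dv.argmax(1); d=np.empty(len(P))
    for k in range(len(P)):
        sl=slice(max(i[k]-4,0),i[k]+5); d[k]=(o[sl]*dv[k,sl]).sum()/max(dv[k,sl].sum(),1e-9)
    return d,dv.max(1)
def efit(items,p0,iters=12,rng=3.,contrast=2.):
    # items: (snap, fn(p)->8x3 box corners world, maskfn(px)->bool)
    p=np.array(p0,float)
    for it in range(iters):
        A=[];b=[];info=[]
        for s,fn,mk in items:
            for P,nrm,L in hullpts(s,fn(p)):
                d,c=measure(s,P,nrm,rng if it<6 else min(rng,2.))
                ok=(c>contrast)&(mk(P) if mk else True)
                if ok.sum()<4: info.append((P.mean(0).round(0),None));continue
                # numeric jac: signed distance of this line vs p
                J=[]
                for j in range(len(p)):
                    dp=p.copy();dp[j]+=1e-4
                    # match closest edge
                    best=min(hullpts(s,fn(dp)),key=lambda e:np.abs(e[0]-P).sum())
                    J.append(((best[0]-P)@nrm)/1e-4)
                A.append(np.array(J).T[ok]);b.append(d[ok]);info.append((P.mean(0).round(0),d[ok].mean().round(2),d[ok].std().round(2),ok.sum()))
        A=np.vstack(A);b=np.concatenate(b)
        w=np.ones(len(b))
        for _ in range(5):
            W=np.sqrt(w);x=np.linalg.lstsq(A*W[:,None],b*W,rcond=None)[0]
            r=b-A@x;w=1/(1+(r/.4)**2)
        p=p+x
    return p,info
E
cat > fixfit.py <<'E'
from edge import *
base=lambda p:tf(p[:3],box(-.1,.05,-.11,.11,0,.016))
car=lambda p:tf(p[:3],box(-.038,.038,-.09+p[3],.09+p[3],.016,.024))
E
python3 - <<'E'
from fixfit import *
import pickle
T=avg("top",6); S=avg("side",4)
pickle.dump((T,S),open("before.pkl","wb"))
nk=lambda P:~((P[:,0]>225)&(P[:,0]<252)&(P[:,1]>258))
ns=lambda P:(P[:,0]<284)
for nm,it in(("T",[(T,base,None),(T,car,nk)]),("Tb",[(T,base,None)]),("Tc",[(T,car,nk)]),("TS",[(T,base,None),(T,car,nk),(S,base,ns)])):
    try:
        p,i=efit(it,[.534,.247,.033,0]); print(nm,p.round(4)); [print("   ",*k) for k in i]
    except Exception as e: print(nm,e)
v=T["color"].copy()
p,i=efit([(T,base,None),(T,car,nk)],[.534,.247,.033,0])
x0,y0,sc=200,235,9
im=cv2.resize(T["color"][235:290,200:275,::-1],None,fx=sc,fy=sc,interpolation=cv2.INTER_CUBIC)
for B,c in((base(p),(0,0,255)),(car(p),(0,255,0))):
    h=cv2.convexHull(proj(T,B).astype(np.float32))
    cv2.polylines(im,[(((h-[x0,y0])+.5)*sc).astype(int)],True,c,1)
for y in(-.062,.062):
    q=proj(T,tf(p,[[0,y+p[3],.024],[0,y+p[3],.046]])); q=((q-[x0,y0]+.5)*sc).astype(int); cv2.line(im,tuple(map(int,q[0])),tuple(map(int,q[1])),(255,0,255),1)
cv2.imwrite("pics/ov.png",im)
E
```

```text
T [0.5377 0.2494 0.0298 0.0022]
    [240. 280.] -0.11 0.22 25
    [209. 267.] -0.19 0.21 25
    [234. 245.] 0.21 0.42 25
    [265. 256.] -0.18 0.13 25
    [237. 264.] 0.06 0.22 10
    [212. 259.] 0.24 0.18 25
    [234. 247.] -1.26 0.08 25
    [258. 251.] 0.24 0.15 25
Tb [0.5373 0.2492 0.0289 0.    ]
    [240. 280.] -0.0 0.21 25
    [209. 267.] -0.22 0.22 25
    [234. 246.] 0.12 0.44 25
    [265. 256.] -0.18 0.12 25
Tc need at least one array to concatenate
TS [0.5374 0.2494 0.0296 0.0022]
    [240. 280.] -0.01 0.26 25
    [209. 267.] -0.19 0.21 25
    [234. 245.] 0.13 0.44 25
    [265. 256.] -0.2 0.12 25
    [237. 264.] 0.12 0.21 10
    [212. 259.] 0.24 0.18 25
    [234. 247.] -1.29 0.08 25
    [258. 251.] 0.23 0.15 25
    [291. 213.] 0.67 0.22 6
    [271. 205.] -0.28 0.19 25
    [281. 190.] -0.24 0.47 15
    [301. 197.] None
```

View pics/ov.png

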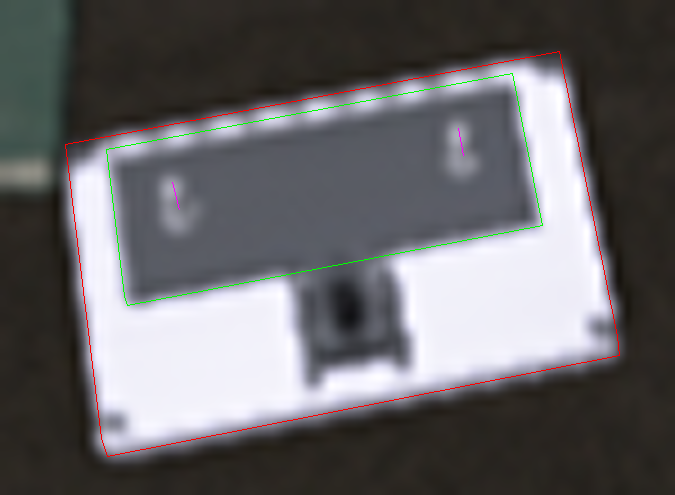

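```bash
python3 - <<'E'
from fixfit import *
import pickle
T,S=pickle.load(open("before.pkl","rb"))
im=cv2.resize(T["color"][235:290,200:275,::-1],None,fx=10,fy=10,interpolation=cv2.INTER_NEAREST)
for p,c in(([.5377,.2494,.0298,.0022],(0,0,255)),([.534,.2494,.0298,.0022],(0,200,0))):
  for B in(base(p),car(p)):
    h=cv2.convexHull(proj(T,B).astype(np.float32)); cv2.polylines(im,[(((h-[200,235])+.5)*10).astype(int)],True,c,1)
cv2.imwrite("pics/nn.png",im)
g=T["gray"]
for x in(220,235,250): print(x,g[238:258,x].round(0).astype(int), g[270:292,x].round(0).astype(int))
E
```

```text
220 [ 40  39  37  36  37  37  40  40  37  36  96 183 200 133  91  92 101 117
 116 111] [244 243 243 244 244 244 244 244 245 245 246 248 232 175 116  55  32  36
  39  40  38  38]
235 [ 39  36  37  37  36  36  34  95 193 221 153  96  90  92  94  93  95  94
  94  94] [ 92 102 102  85  71  93 129 166 221 228 178 117  58  34  35  37  36  36
  38  38  36  37]
250 [ 41  42  39  35  91 186 219 153  96  95 125 165 171 150 151 146 120  98
  95  96] [243 243 243 244 245 246 233 176 118  60  36  37  38  39  38  36  37  38
  36  33  35  35]
```

View pics/nn.png

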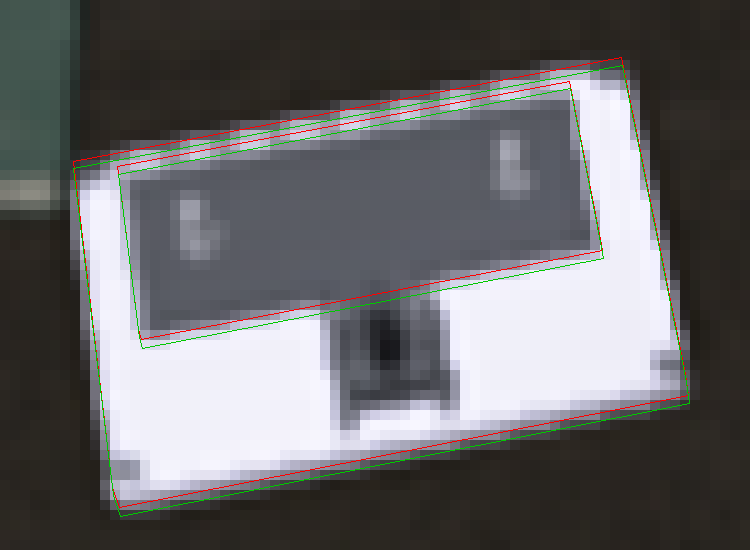

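```bash
cat > rend.py <<'E'
from edge import *
from scipy.optimize import minimize
SS=8
def cov(s,faces,roi,blur):
    # faces painter-ordered [(Nx3 world, class)], class 0=background
    x0,y0,x1,y1=roi; W,H=(x1-x0)*SS,(y1-y0)*SS
    n=max(c for _,c in faces)+1
    lab=np.zeros((H,W),np.uint8)
    for P,c in faces:
        q=(proj(s,P)-[x0,y0]+.5)*SS-.5
        cv2.fillPoly(lab,[np.round(q*256).astype(np.int32)],c,lineType=cv2.LINE_8,shift=8)
    out=[]
    for c in range(n):
        m=(lab==c).astype(np.float32)
        m=cv2.GaussianBlur(m,(0,0),blur*SS)
        out.append(cv2.resize(m,(x1-x0,y1-y0),interpolation=cv2.INTER_AREA))
    return np.stack(out,-1)
def boxfaces(p,x0,x1,y0,y1,z0,z1,cx,cy,ct,cam):
    # visible side faces by camera position
    f=[]
    def q(l): return tf(p,l)
    c,s=np.cos(p[2]),np.sin(p[2]); d=np.array(cam[:2])-p[:2]; lx,ly=c*d[0]+s*d[1],-s*d[0]+c*d[1]
    if lx<x0: f.append((q([[x0,y0,z0],[x0,y1,z0],[x0,y1,z1],[x0,y0,z1]]),cx))
    if lx>x1: f.append((q([[x1,y0,z0],[x1,y1,z0],[x1,y1,z1],[x1,y0,z1]]),cx))
    if ly<y0: f.append((q([[x0,y0,z0],[x1,y0,z0],[x1,y0,z1],[x0,y0,z1]]),cy))
    if ly>y1: f.append((q([[x0,y1,z0],[x1,y1,z0],[x1,y1,z1],[x0,y1,z1]]),cy))
    f.append((q([[x0,y0,z1],[x1,y0,z1],[x1,y1,z1],[x0,y1,z1]]),ct))
    return f
def campos(s): return -s["view"][:3,:3].T@s["view"][:3,3]
def cost(s,faces,roi,mask,blur,ret=False):
    x0,y0,x1,y1=roi
    C=cov(s,faces,roi,blur); g=s["gray"][y0:y1,x0:x1]; m=mask if mask is not None else np.ones(g.shape,bool)
    A=C[m];L=np.linalg.lstsq(A,g[m],rcond=None)[0]
    r=g-C@L
    c=np.sum(np.minimum(np.abs(r[m]),40.)**2)/m.sum()   # truncated
    return (c,L,r,C) if ret else c
def rmask(roi,rects):
    x0,y0,x1,y1=roi; m=np.ones((y1-y0,x1-x0),bool)
    for a,b,c,d in rects: m[max(b-y0,0):max(d-y0,0),max(a-x0,0):max(c-x0,0)]=False
    return m
def solve(f,p0,step):
    sx=[p0]+[np.array(p0)+np.eye(len(p0))[i]*step[i] for i in range(len(p0))]
    return minimize(f,p0,method="Nelder-Mead",options=dict(initial_simplex=np.array(sx),xatol=2e-5,fatol=1e-3,maxiter=400))
def fixfaces(s,p):
    cam=campos(s)
    f=boxfaces(p,-.1,.05,-.11,.11,0,.016,2,3,1,cam)+boxfaces(p,-.038,.038,-.09+p[3],.09+p[3],.016,.024,5,5,4,cam)
    for y in(-.062,.062):
        a=np.linspace(0,2*np.pi,16); ring=np.c_[.004*np.cos(a),y+p[3]+.004*np.sin(a)]
        Q=np.vstack([np.c_[ring,ring[:,0]*0+.024],np.c_[ring,ring[:,0]*0+.046]])
        W=tf(p,Q); h=cv2.convexHull(proj(s,W).astype(np.float32),returnPoints=False)[:,0]
        f.append((W[h],6))
    return f
E
python3 - <<'E'
from rend import *
import pickle
T,S=pickle.load(open("before.pkl","rb"))
rt=(200,238,275,292); mt=rmask(rt,[(228,262,248,282),(200,235,208,260),(207,278,216,286),(262,266,272,276)])
rs=(262,184,310,220); ms=rmask(rs,[(284,184,400,400),(268,188,284,206)])
for b in(.5,.7,.9):
  f=lambda p:cost(T,fixfaces(T,p),rt,mt,b)
  R=solve(f,[.534,.249,.03,.002],[.004,.004,.03,.004]); c,L,r,C=cost(T,fixfaces(T,R.x),rt,mt,b,True); print(b,R.x.round(4),R.fun,L.round(0))
p=R.x
im=cv2.resize(np.clip(np.hstack([(C@L),128+r*2*mt]),0,255).astype(np.uint8),None,fx=5,fy=5,interpolation=cv2.INTER_NEAREST); cv2.imwrite("pics/syn.png",im)
for b in(.7,.9):
  f=lambda p:cost(S,fixfaces(S,p),rs,ms,b)
  R=solve(f,[.534,.249,.03,.002],[.004,.004,.03,.004]); print("S",R.x.round(4),R.fun)
  f=lambda p:cost(S,fixfaces(S,p),rs,ms,b)*.5+cost(T,fixfaces(T,p),rt,mt,b)
  R=solve(f,[.534,.249,.03,.002],[.004,.004,.03,.004]); print("TS",R.x.round(4),R.fun)
E
```

```text
0.5 [0.535  0.2497 0.0346 0.0031] 93.78245763400325 [ 38. 246. 166.   0.  97. 186. 170.]
0.7 [0.5342 0.2492 0.0307 0.0023] 90.34235752286139 [ 38. 250. 147.   0.  95. 207. 178.]
0.9 [0.5352 0.2498 0.0284 0.0017] 101.13899037315544 [ 37. 252. 171.   0.  95. 163. 186.]
S [0.5359 0.2491 0.0345 0.0047] 202.71374849603012
TS [0.5356 0.25   0.0322 0.0018] 188.753699222736
S [0.5372 0.2508 0.0326 0.0044] 198.6571043214833
TS [0.5352 0.2498 0.0328 0.002 ] 202.7098761496639
```

View pics/syn.png

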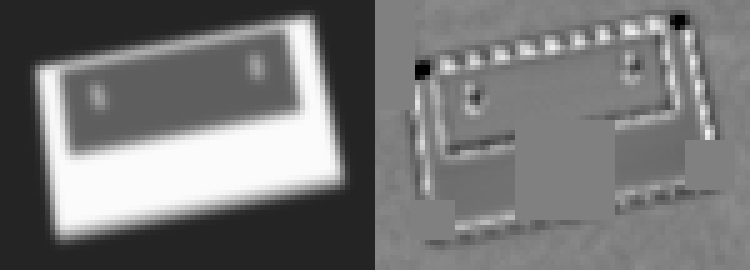

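```bash
python3 plan.py 0.535 0.2515 0.17 -1.540 10 0
```

```text
clk 4.55 pos [ 0.496  -0.229   0.1443] rpy [ 3.1414e+00 -2.0000e-04 -1.6044e+00] F [ 0.49  0.03 -1.86] T [ 0.068  0.047 -0.001] w 0.0129
[[[0.0,-0.0,-0.37],[-48.1,-2.3,-2.6],0.0],[[0.0,-0.0,-0.37],[-48.1,-2.6,-2.6],0.0],[[0.0,-0.0,-0.37],[-48.1,-2.9,-2.6],0.0],[[0.0,-0.0,-0.37],[-48.1,-3.2,-2.6],0.0],[[0.0,-0.0,-0.37],[-48.1,-3.5,-2.6],0.0],[[0.0,-0.0,-0.37],[-48.1,-3.8,-2.6],0.0],[[0.0,-0.0,-0.37],[-48.0,-4.1,-2.6],0.0],[[0.0,-0.0,-0.37],[-48.0,-4.4,-2.6],0.0],[[0.0,-0.0,-0.37],[-48.0,-4.8,-2.6],0.0],[[0.0,-0.0,-0.37],[-47.9,-5.1,-2.6],0.0]]
```

Emit:
move_arm(
  moves=[
    [[0,0,0],[-15,0,-6],0],
    [[0,0,0],[-30,-1,-6],0],
    [[0,0,-0.4],[-42,-2,-6],0],
    [[0,0,-0.4],[-42,-2,-3],0],
    [[0,0,-0.4],[-42,-2,0],0],
    [[0,0,-0.4],[-42,-3,0],0],
    [[0,0,-0.4],[-42,-3,0],0],
    [[0,0,-0.4],[-42,-4,0],0],
  ],
)

```text
clock: 5.35
eef_pos: [0.5194, 0.0779, 0.1696]
ee_rot: [-3.137, -0.001, -1.572]
contact_force: [1.4, -0.5, -2.7]
gripper_width: 0.0129
```

```bash
python3 plan.py 0.535 0.2515 0.17 -1.540 5 0
```

```text
clk 5.35 pos [0.5194 0.0779 0.1696] rpy [-3.1369e+00 -1.3000e-03 -1.5724e+00] F [ 1.37 -0.54 -2.7 ] T [ 0.009 -0.056  0.005] w 0.0129
[[[-0.05,-0.02,-0.37],[-34.7,-3.1,-0.1],0.0],[[-0.05,-0.02,-0.37],[-34.7,-3.3,-0.1],0.0],[[-0.05,-0.02,-0.37],[-34.7,-3.5,-0.1],0.0],[[-0.05,-0.02,-0.37],[-34.7,-3.7,-0.1],0.0],[[-0.05,-0.02,-0.37],[-34.6,-4.0,-0.1],0.0]]
```

Emit:
move_arm(
  moves=[
    [[0,0,-0.4],[-42,-3,0],0],
    [[0,0,-0.4],[-42,-3.5,0],0],
    [[0,0,-0.4],[-38,-4,0],0],
    [[0,0,-0.4],[-26,-4,0],0],
    [[0,0,-0.4],[-15,-3,0],0],
    [[0,0,0],[-4,0,0],0],
    [[0,0,0],[0,0,0],0],
    [[0,0,0],[0,0,0],0],
  ],
)

```text
clock: 6.15
eef_pos: [0.5282, 0.2653, 0.1735]
ee_rot: [-3.135, 0.004, -1.52]
contact_force: [0.5, -0.8, -2.4]
gripper_width: 0.0128
```

```bash
python3 plan.py 0.535 0.2515 0.12 -1.540 5 0; python3 - <<'E'
from h import *
S=snap("side")
crop(S,255,150,335,250,6,"s7")
T=snap("top"); crop(T,190,210,290,300,6,"t7")
E
```

```text
clk 6.15 pos [0.5282 0.2653 0.1735] rpy [-3.1353  0.0037 -1.5201] F [ 0.53 -0.81 -2.43] T [-0.061  0.052 -0.013] w 0.0128
[[[-0.07,0.04,0.23],[2.9,-1.1,10.7],0.0],[[-0.07,0.04,0.23],[2.8,-1.2,10.7],0.0],[[-0.07,0.04,0.23],[2.8,-1.2,10.7],0.0],[[-0.07,0.04,0.23],[2.8,-1.2,10.7],0.0],[[-0.07,0.04,0.23],[2.8,-1.2,10.7],0.0]]
```

View pics/s7.png

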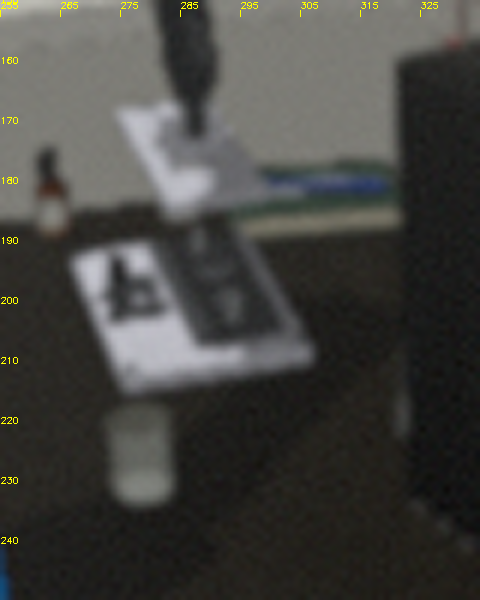

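View pics/t7.png

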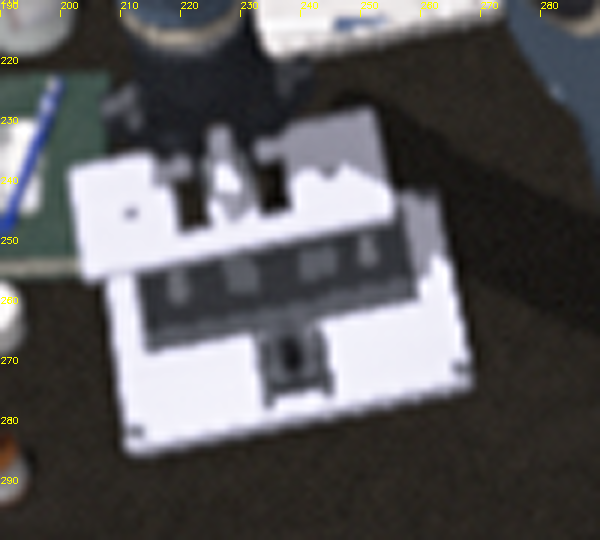

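Emit:
move_arm(
  moves=[
    [[0,0,0.2],[3,-1.2,14],0],
    [[0,0,0.2],[3,-1.2,14],0],
    [[0,0,0.2],[3,-1.2,14],0],
    [[0,0,0.2],[3,-1.2,14],0],
    [[0,0,0.2],[2,-1.2,10],0],
    [[0,0,0],[0,0,0],0],
    [[0,0,0],[0,0,0],0],
  ],
)

```text
clock: 6.95
eef_pos: [0.5361, 0.2443, 0.0992]
ee_rot: [-3.139, -0.0, -1.547]
contact_force: [0.1, 0.9, -1.9]
gripper_width: 0.0131
```

```bash
python3 plan.py 0.535 0.2515 0.10 -1.540 2 0; python3 - <<'E'
from edge import *
import pickle
o=ctrl.observe()
T=avg("top",4);S=avg("side",4)
pickle.dump((T,S,o),open("hover.pkl","wb"))
crop(S,255,160,325,230,8,"s8")
crop(T,190,220,290,300,6,"t8")
E
```

```text
clk 6.95 pos [0.5361 0.2443 0.0992] rpy [-3.1392e+00 -3.0000e-04 -1.5474e+00] F [ 0.08  0.88 -1.94] T [ 0.022 -0.053  0.034] w 0.0131
[[[-0.07,-0.01,-0.21],[-3.6,0.5,-0.4],0.0],[[-0.07,-0.01,-0.21],[-3.6,0.5,-0.4],0.0]]
```

View pics/s8.png

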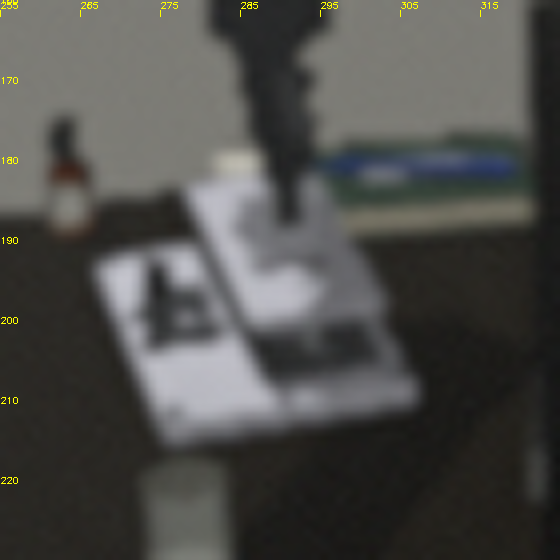

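View pics/t8.png

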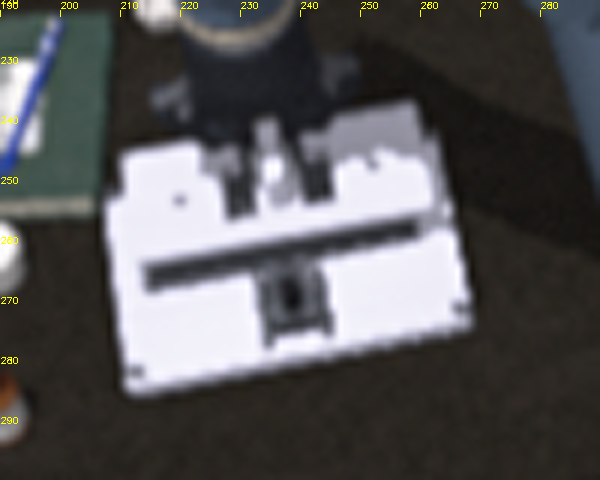

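```bash
cat > frfit.py <<'E'
from rend import *
def frfaces(s,p,zb,h=.008):
    # p x,y,yaw ; zb underside
    cam=campos(s)
    f=boxfaces(p,-.04,.04,-.095,.095,zb,zb+h,8,8,7,cam)
    for y in(-.025,.025):
        f.append((tf(p,[[a,y+b,zb+h] for a,b in((-.024,-.011),(.024,-.011),(.024,.011),(-.024,.011))]),9))
    a=np.linspace(0,2*np.pi,20)
    for y in(-.062,.062): f.append((tf(p,np.c_[.005*np.cos(a),y+.005*np.sin(a),0*a+zb+h]),10))
    return f
E
python3 - <<'E'
from frfit import *
import pickle
T,S,o=pickle.load(open("hover.pkl","rb"))
zb=o["eef_pos"][2]-.041
fx=np.array([.535,.2495,.031,.002])
rt=(203,236,275,292); mt=rmask(rt,[(223,230,246,256),(228,262,248,282),(200,235,208,256),(207,278,216,286),(262,266,272,276),(240,230,280,250),(258,245,266,262)])
for b in(.5,.7):
  F=lambda p:fixfaces(T,p[3:])+frfaces(T,p[:3],zb)
  f=lambda p:cost(T,F(p),rt,mt,b)
  R=solve(f,[.536,.2443,.024,*fx],[.004,.004,.02,.002,.002,.01,.002]);c,L,r,C=cost(T,F(R.x),rt,mt,b,True); print(b,R.x.round(4),R.fun,L.round(0))
  f=lambda p:cost(T,fixfaces(T,fx)+frfaces(T,p[:3],zb),rt,mt,b)
  R=solve(f,[.536,.2443,.024],[.004,.004,.02]); print(b,R.x.round(4),R.fun)
im=cv2.resize(np.clip(np.hstack([(C@L),128+r*mt]),0,255).astype(np.uint8),None,fx=5,fy=5,interpolation=cv2.INTER_NEAREST); cv2.imwrite("pics/syn2.png",im)
q=proj(T,tf(R.x,[[0,.062,zb+.008],[0,-.062,zb+.008],[.04,.095,zb+.008],[.04,-.095,zb+.008]])); print(q.round(1))
E
```

```text
0.5 [0.5336 0.2465 0.017  0.5354 0.2504 0.0355 0.0006] 62.54964391663735 [ 38. 244. 171.   0.  62. 186.  -0. 243. 205. 118. 178.]
0.5 [0.5337 0.2462 0.0148] 73.18874090336392
0.7 [5.343e-01 2.468e-01 1.900e-02 5.372e-01 2.503e-01 3.170e-02 1.000e-04] 53.052052468884575 [ 37. 244. 215.   0.  57. 131.   0. 243. 243. 102. 171.]
0.7 [0.5343 0.2463 0.0204] 68.15112375189106
[[219.3 252.4]
 [251.4 246.5]
 [209.7 245.4]
 [258.3 236.6]]
```

View pics/syn2.png

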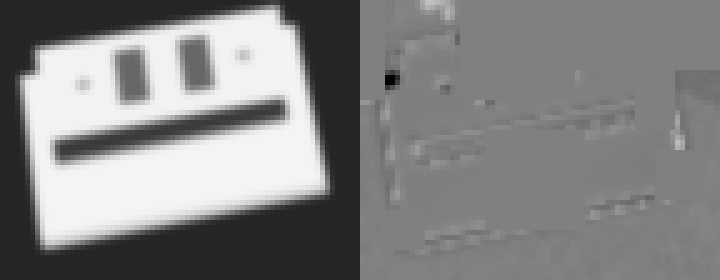

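```bash
python3 plan.py 0.537 0.2495 0.092 -1.534 3 0
```

```text
clk 7.35 pos [0.5363 0.2446 0.1003] rpy [-3.1376e+00  1.0000e-04 -1.5470e+00] F [-0.49 -0.9  -2.96] T [-0.047 -0.003 -0.005] w 0.0129
[[[-0.08,0.0,-0.25],[-1.6,-0.3,2.8],0.0],[[-0.08,0.0,-0.25],[-1.6,-0.3,2.8],0.0],[[-0.08,0.0,-0.25],[-1.6,-0.3,2.8],0.0]]
```

Emit:
move_arm(
  moves=[
    [[-0.1,0,-0.2],[-1.6,-0.3,2],0],
    [[-0.1,0,-0.3],[-1.6,-0.3,2],0],
    [[0,0,-0.3],[-1.6,-0.3,2],0],
    [[0,0,0],[0,0,0],0],
    [[0,0,0],[0,0,0],0],
  ],
)

```text
clock: 7.85
eef_pos: [0.5373, 0.2503, 0.0941]
ee_rot: [-3.141, 0.001, -1.531]
contact_force: [-0.7, -0.9, -2.7]
gripper_width: 0.0128
```

```bash
python3 plan.py 0.537 0.2495 0.087 -1.534 4 0
```

```text
clk 7.85 pos [0.5373 0.2503 0.0941] rpy [-3.1406e+00  7.0000e-04 -1.5314e+00] F [-0.66 -0.86 -2.72] T [-0.008  0.022 -0.026] w 0.0128
[[[-0.01,0.01,0.04],[0.2,0.1,1.8],0.0],[[-0.01,0.01,0.04],[0.2,0.1,1.8],0.0],[[-0.01,0.01,0.04],[0.2,0.1,1.8],0.0],[[-0.01,0.01,0.04],[0.2,0.1,1.8],0.0]]
```

Emit:
move_arm(
  moves=[
    [[0,0,0],[0.2,0.1,1.5],0],
    [[0,0,0],[0.2,0.1,1.5],0],
    [[0,0,0],[0.2,0,1.5],0],
    [[0,0,0],[0,0,1.5],0],
  ],
)

```text
clock: 8.25
eef_pos: [0.5372, 0.2495, 0.0878]
ee_rot: [-3.14, 0.001, -1.532]
contact_force: [0.0, -0.3, -3.0]
gripper_width: 0.0126
```

Emit:
move_arm(
  moves=[
    [[0,0,0],[0,0,1.2],0],
  ],
)

```text
clock: 8.35
eef_pos: [0.5372, 0.2494, 0.0866]
ee_rot: [-3.14, 0.001, -1.532]
contact_force: [-1.4, -1.2, 4.0]
gripper_width: 0.0126
```

Emit:
move_arm(
  moves=[
    [[0,0,0],[0,0,1.2],0],
  ],
)

```text
clock: 8.45
eef_pos: [0.5376, 0.2496, 0.086]
ee_rot: [-3.14, 0.001, -1.532]
contact_force: [-1.9, -1.9, 4.2]
gripper_width: 0.0125
```

Emit:
move_arm(
  moves=[
    [[0,0,0],[-1,0,0.7],0],
    [[0,0,0],[-1,0,0.7],0],
    [[0,0,0],[-1,0,0.7],0],
  ],
)

```text
clock: 8.75
eef_pos: [0.5381, 0.2521, 0.084]
ee_rot: [-3.138, 0.0, -1.532]
contact_force: [1.1, -2.0, -1.6]
gripper_width: 0.0126
```

Emit:
move_arm(
  moves=[
    [[0,0,0],[-1,0,0.7],0],
    [[0,0,0],[-1,0,0.7],0],
    [[0,0,0],[-1,0,0.7],0],
  ],
)

```text
clock: 9.05
eef_pos: [0.5388, 0.2528, 0.0812]
ee_rot: [-3.139, -0.003, -1.534]
contact_force: [0.4, -3.1, -1.3]
gripper_width: 0.013
```

Emit:
move_arm(
  moves=[
    [[0,0,0],[0.3,0,1],0],
    [[0,0,0],[0,0,1],0],
    [[0,0,0],[0,0,1],0],
  ],
)

```text
clock: 9.35
eef_pos: [0.5387, 0.2527, 0.0777]
ee_rot: [-3.139, -0.003, -1.534]
contact_force: [1.1, -1.5, -1.5]
gripper_width: 0.0126
```

```bash
python3 plan.py 0.537 0.2495 0.087 -1.534 4 0
```

```text
clk 9.35 pos [0.5387 0.2527 0.0777] rpy [-3.1388e+00 -3.0000e-03 -1.5343e+00] F [ 1.12 -1.54 -1.51] T [-0.422 -0.185 -0.037] w 0.0126
[[[-0.04,-0.04,-0.0],[0.8,0.4,-2.3],0.0],[[-0.04,-0.04,-0.0],[0.8,0.4,-2.3],0.0],[[-0.04,-0.04,-0.0],[0.8,0.4,-2.3],0.0],[[-0.04,-0.04,-0.0],[0.8,0.4,-2.3],0.0]]
```

Emit:
move_arm(
  moves=[
    [[0,0,0],[0,0,1.5],0],
    [[0,0,0],[0,0,1.5],0],
    [[0,0,0],[0,0,1.5],0],
    [[0,0,0],[0,0,1.5],0],
  ],
)

```text
clock: 9.75
eef_pos: [0.5387, 0.2527, 0.0712]
ee_rot: [-3.139, -0.003, -1.534]
contact_force: [0.4, -2.3, -1.9]
gripper_width: 0.0129
```

Emit:
move_arm(
  moves=[
    [[0,0,0],[0,0,1.2],0],
    [[0,0,0],[0,0,1.2],0],
    [[0,0,0],[0,0,1.2],0],
  ],
)

```text
clock: 10.05
eef_pos: [0.5387, 0.2526, 0.0672]
ee_rot: [-3.139, -0.003, -1.534]
contact_force: [1.2, -1.4, -1.2]
gripper_width: 0.0125
```

Emit:
move_arm(
  moves=[
    [[0,0,0],[0,0,1.2],0],
    [[0,0,0],[0,0,1.2],0],
  ],
)

```text
clock: 10.25
eef_pos: [0.5388, 0.2526, 0.065]
ee_rot: [-3.139, -0.003, -1.534]
contact_force: [-2.3, -4.0, 9.5]
gripper_width: 0.0127
```

Emit:
move_arm(
  moves=[
    [[0,0,0],[0,0,0.8],0],
    [[0,0,0],[0,0,0],0],
    [[0,0,0],[0,0,0],0],
  ],
)

```text
clock: 10.55
eef_pos: [0.5387, 0.2527, 0.0653]
ee_rot: [-3.139, -0.003, -1.535]
contact_force: [0.5, -1.4, -1.9]
gripper_width: 0.0126
```

```bash
python3 plan.py 0.537 0.2495 0.087 -1.534 4 0; python3 - <<'E'
from h import *
S=snap("side")
crop(S,255,160,325,230,8,"s9")
T=snap("top"); crop(T,190,220,290,300,6,"t9")
E
```

```text
clk 10.55 pos [0.5387 0.2527 0.0653] rpy [-3.1388 -0.0033 -1.5346] F [ 0.54 -1.4  -1.87] T [-0.437 -0.154 -0.014] w 0.0126
[[[-0.04,-0.05,-0.01],[0.8,0.4,-5.4],0.0],[[-0.04,-0.05,-0.01],[0.8,0.5,-5.4],0.0],[[-0.04,-0.05,-0.01],[0.8,0.5,-5.4],0.0],[[-0.04,-0.05,-0.01],[0.8,0.5,-5.4],0.0]]
```

View pics/s9.png

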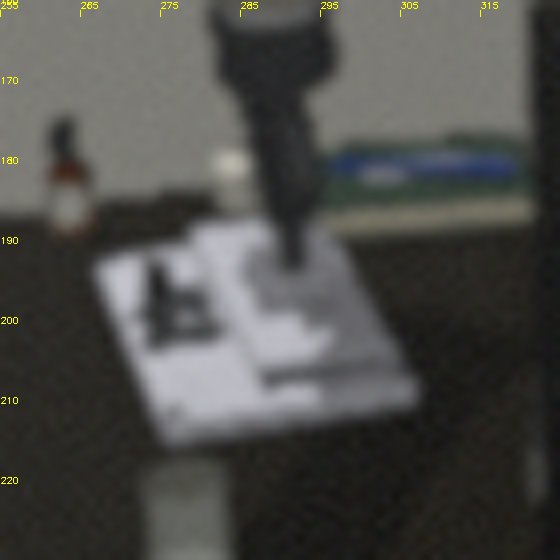

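View pics/t9.png

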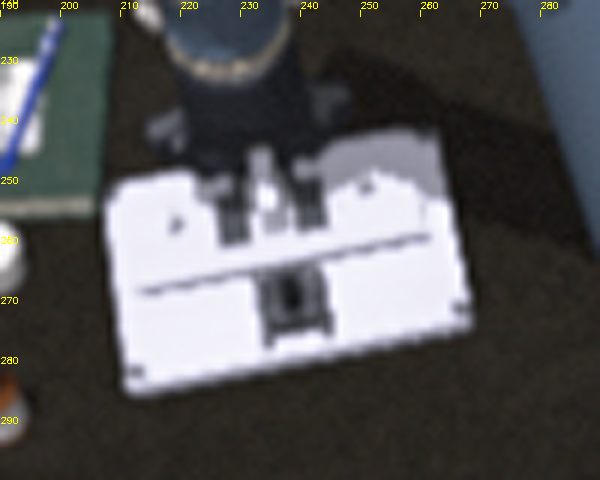

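Emit:
move_arm(
  moves=[
    [[0,0,0],[0,0,0],0.4],
    [[0,0,0],[0,0,0],0.4],
    [[0,0,0],[0,0,0],0.4],
    [[0,0,0],[0,0,0],0.4],
  ],
)

```text
clock: 11.05
eef_pos: [0.5387, 0.256, 0.0659]
ee_rot: [-3.137, 0.001, -1.533]
contact_force: [0.2, -0.3, 0.4]
gripper_width: 0.0345
```

```bash
python3 plan.py 0.537 0.2495 0.087 -1.534 4 0
```

```text
clk 11.05 pos [0.5387 0.256  0.0659] rpy [-3.1373e+00  1.2000e-03 -1.5325e+00] F [ 0.19 -0.29  0.4 ] T [0.004 0.031 0.027] w 0.0345
[[[-0.06,0.02,0.02],[1.6,0.5,-5.3],0.0],[[-0.06,0.02,0.02],[1.6,0.5,-5.3],0.0],[[-0.06,0.02,0.02],[1.6,0.5,-5.3],0.0],[[-0.06,0.02,0.02],[1.6,0.5,-5.3],0.0]]
```

Emit:
move_arm(
  moves=[
    [[0,0,0],[3,0,-5],0.5],
    [[0,0,0],[0,0,-15],0.5],
    [[0,0,0],[0,0,-20],0.5],
    [[0,0,0],[0,0,-20],0.5],
    [[0,0,0],[0,0,-10],0.5],
  ],
)

```text
clock: 11.55
eef_pos: [0.5379, 0.2529, 0.1402]
ee_rot: [-3.139, 0.001, -1.532]
contact_force: [0.8, 0.4, 0.4]
gripper_width: 0.0426
```

```bash
python3 plan.py 0.455 0.245 0.13 -1.536 4 0.5; python3 - <<'E'
from edge import *
import pickle
o=ctrl.observe()
T=avg("top",4);S=avg("side",4)
pickle.dump((T,S,o),open("home.pkl","wb"))
crop(S,255,160,325,230,8,"s10")
crop(T,200,235,275,290,9,"t10")
p=[.535,.2495,.032]
for n,s in(("T",T),("S",S)): print(n,proj(s,tf(p,[[-.08,0,.064],[-.08,0,.04],[0,.066,.046],[0,-.058,.046],[.0,.004,.068]])).round(1).tolist())
E
```

```text
clk 11.55 pos [0.5379 0.2529 0.1402] rpy [-3.1388e+00  1.3000e-03 -1.5320e+00] F [0.76 0.36 0.43] T [ 0.011  0.013 -0.014] w 0.0426
[[[-0.04,0.02,0.06],[1.2,20.8,2.5],0.5],[[-0.04,0.02,0.06],[1.2,20.8,2.5],0.5],[[-0.04,0.02,0.06],[1.2,20.8,2.5],0.5],[[-0.04,0.02,0.06],[1.2,20.8,2.5],0.5]]
T [[237.5, 267.2], [238.2, 270.5], [218.2, 255.5], [250.0, 249.4], [233.5, 249.4]]
S [[273.6, 192.3], [274.0, 196.6], [286.9, 187.3], [292.8, 198.2], [289.5, 188.6]]
```

View pics/s10.png

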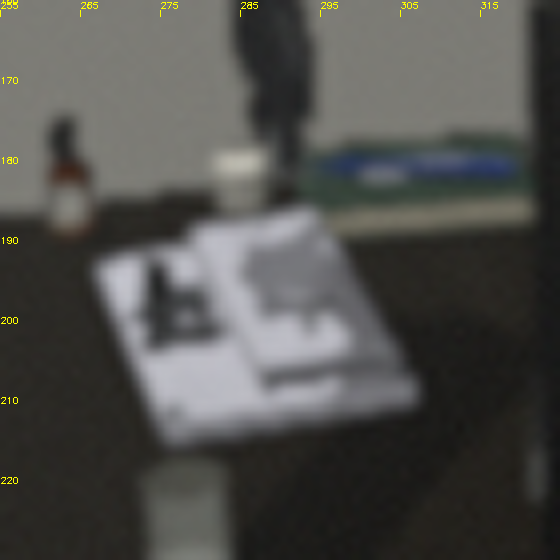

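View pics/t10.png

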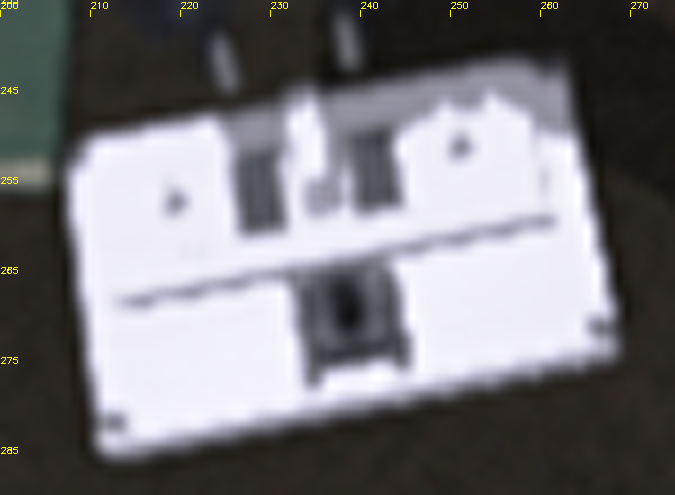

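Emit:
move_arm(
  moves=[
    [[0,0,0],[1,16,0],0.5],
    [[0,0,0],[1,21,0],0.5],
    [[0,0,0],[1,21,2],0.5],
    [[0,0,0.1],[1,18,4],0.5],
    [[0,0,0.1],[1,6,4],0.5],
    [[0,0,0],[0,0,0],0.5],
    [[0,0,0],[0,0,0],0.5],
  ],
)

```text
clock: 12.65
eef_pos: [0.4517, 0.2427, 0.122]
ee_rot: [3.134, -0.004, -1.536]
contact_force: [0.1, 0.6, -0.3]
gripper_width: 0.0426
```

```bash
python3 plan.py 0.455 0.245 0.068 -1.537 5 0.5
```

```text
clk 12.65 pos [0.4517 0.2427 0.122 ] rpy [ 3.1337 -0.0036 -1.5362] F [ 0.11  0.56 -0.27] T [ 0.029 -0.014  0.038] w 0.0426
[[[0.09,-0.04,0.01],[-0.5,-0.8,10.8],0.5],[[0.09,-0.04,0.01],[-0.5,-0.7,10.8],0.5],[[0.09,-0.04,0.01],[-0.5,-0.7,10.8],0.5],[[0.09,-0.04,0.01],[-0.5,-0.7,10.8],0.5],[[0.09,-0.04,0.01],[-0.5,-0.7,10.8],0.5]]
```

Emit:
move_arm(
  moves=[
    [[0.1,0,0],[-0.5,-0.7,11],0.5],
    [[0.1,0,0],[-0.5,-0.7,11],0.5],
    [[0.1,0,0],[-0.5,-0.7,11],0.5],
    [[0.1,0,0],[-0.5,-0.7,10],0.5],
    [[0,0,0],[-0.5,-0.7,6],0.5],
    [[0,0,0],[0,0,0],0.5],
    [[0,0,0],[0,0,0],0.5],
  ],
)

```text
clock: 13.35
eef_pos: [0.4577, 0.2453, 0.0672]
ee_rot: [3.141, -0.004, -1.538]
contact_force: [-0.5, -0.5, -0.5]
gripper_width: 0.0428
```

```bash
python3 plan.py 0.455 0.245 0.068 -1.537 2 0.5; python3 - <<'E'
from edge import *
T=avg("top",1);S=avg("side",2)
crop(S,255,160,325,230,8,"s11")
crop(T,200,225,275,290,9,"t11")
E
```

```text
clk 13.35 pos [0.4577 0.2453 0.0672] rpy [ 3.1408 -0.0036 -1.5384] F [-0.55 -0.54 -0.47] T [-0.06   0.01   0.039] w 0.0428
[[[0.02,-0.1,-0.04],[0.1,1.4,-0.4],0.5],[[0.02,-0.1,-0.04],[0.1,1.4,-0.4],0.5]]
```

View pics/s11.png

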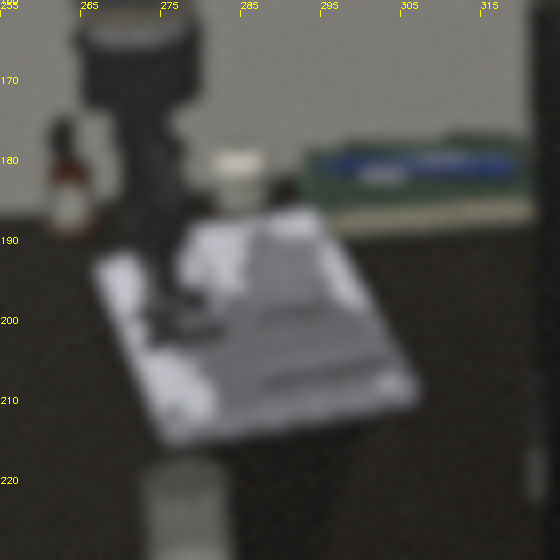

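View pics/t11.png

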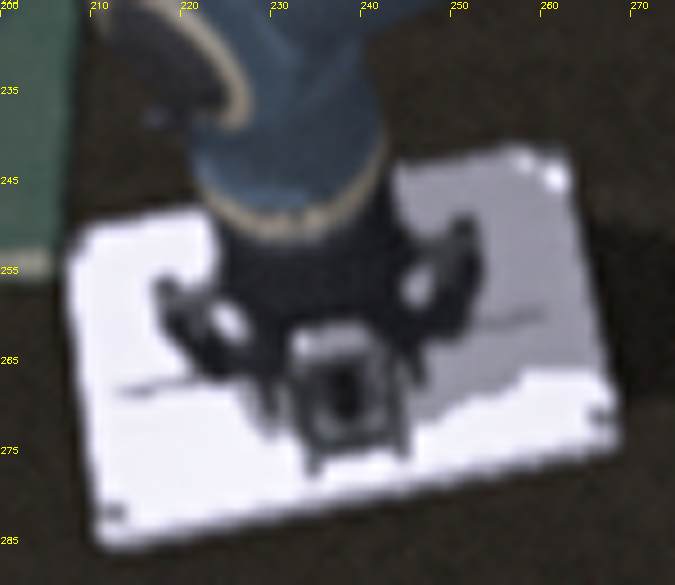

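Emit:
move_arm(
  moves=[
    [[0,0,0],[0,1,0],0],
    [[0,0,0],[0,0,0],0],
    [[0,0,0],[0,0,0],0],
    [[0,0,0],[0,0,0],0],
    [[0,0,0],[0,0,0],0],
  ],
  newtons=30,
)

```text
clock: 14.0
eef_pos: [0.4574, 0.2461, 0.0688]
ee_rot: [-3.139, -0.001, -1.538]
contact_force: [-0.3, 1.8, -1.9]
gripper_width: 0.0113
```

Emit:
move_arm(
  moves=[
    [[0,0,0],[0,-3,0],0],
    [[0,0,0],[0,-4,0],0],
    [[0,0,0],[0,-4,0],0],
  ],
)

```text
clock: 14.3
eef_pos: [0.4669, 0.2464, 0.0688]
ee_rot: [3.141, -0.003, -1.537]
contact_force: [-1.8, 0.5, 0.9]
gripper_width: 0.0113
```

Emit:
move_arm(
  moves=[
    [[0,0,0],[0,-3,0],0],
    [[0,0,0],[0,-3,0],0],
  ],
)

```text
clock: 14.5
eef_pos: [0.4735, 0.2466, 0.0688]
ee_rot: [3.14, -0.003, -1.538]
contact_force: [-2.6, 0.0, 0.0]
gripper_width: 0.0113
```

Emit:
move_arm(
  moves=[
    [[0,0,0],[0,-2,0],0],
    [[0,0,0],[0,-2,0],0],
  ],
)

```text
clock: 14.7
eef_pos: [0.4782, 0.2468, 0.0688]
ee_rot: [3.141, -0.003, -1.538]
contact_force: [-1.2, 0.2, 0.1]
gripper_width: 0.0113
```

Emit:
move_arm(
  moves=[
    [[0,0,0],[0,-1.5,0],0],
    [[0,0,0],[0,-1.5,0],0],
  ],
)

```text
clock: 14.9
eef_pos: [0.4788, 0.2468, 0.0687]
ee_rot: [3.135, -0.004, -1.538]
contact_force: [-7.7, -0.1, 5.4]
gripper_width: 0.011
```

Emit:
move_arm(
  moves=[
    [[0,0,0],[0,-1.5,0],0],
    [[0,0,0],[0,-1.5,0],0],
  ],
)

```text
clock: 15.1
eef_pos: [0.4789, 0.2469, 0.0687]
ee_rot: [3.129, -0.006, -1.537]
contact_force: [-5.6, -0.7, 4.2]
gripper_width: 0.0108
```

Emit:
move_arm(
  moves=[
    [[0,0,0],[0,0,0],0.4],
    [[0,0,0],[0,0,0],0.4],
    [[0,0,0],[0,0,0],0.4],
    [[0,0,0],[0,0,0],0.4],
  ],
)

```text
clock: 15.5
eef_pos: [0.4814, 0.2464, 0.0691]
ee_rot: [3.134, -0.006, -1.537]
contact_force: [1.1, 0.5, 0.1]
gripper_width: 0.0346
```

Emit:
move_arm(
  moves=[
    [[0,0,0],[0,0,-10],0.5],
    [[0,0,0],[0,0,-20],0.5],
    [[0,0,0],[0,0,-30],0.5],
    [[0,0,0],[0,0,-30],0.5],
    [[0,0,0],[0,-15,-30],0.5],
    [[0,0,0],[0,-30,-20],0.5],
    [[0,0,0],[0,-30,0],0.5],
    [[0,0,0],[0,0,0],0.5],
  ],
)

```text
clock: 16.3
eef_pos: [0.5604, 0.2495, 0.2199]
ee_rot: [3.139, -0.005, -1.536]
contact_force: [0.4, -0.9, 0.9]
gripper_width: 0.0428
```

```bash
python3 - <<'E'
from edge import *
T=avg("top",3);S=avg("side",3)
print(ctrl.observe()["eef_pos"],ctrl.observe()["contact_force"])
crop(S,255,160,325,230,8,"s12")
crop(T,200,235,275,290,9,"t12")
p=[.535,.2495,.032]
for n,s in(("T",T),("S",S)): print(n,proj(s,tf(p,[[-.058,0,.064],[-.058,0,.04]])).round(1).tolist())
E
```

```text
[0.55530681 0.25047776 0.21800815] [-0.5834775   0.19899179  0.45649378]
T [[236.7, 262.3], [237.4, 265.6]]
S [[278.1, 191.5], [278.5, 195.9]]
```

View pics/s12.png

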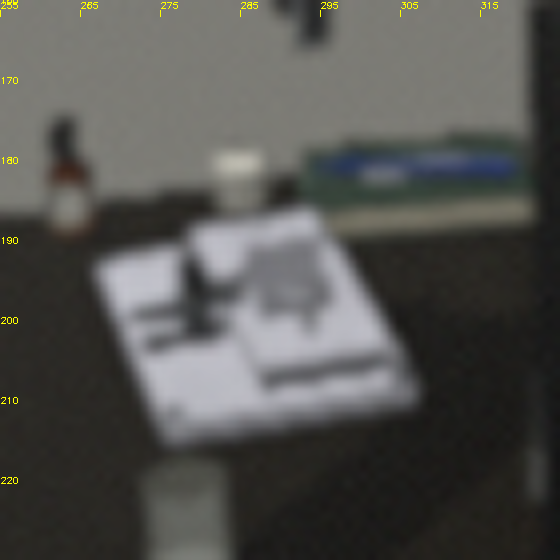

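View pics/t12.png

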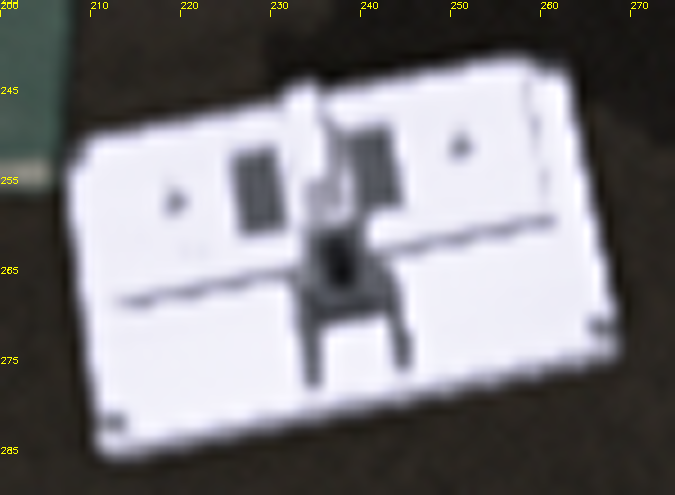

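```bash
python3 - <<'E'
from bench import ctrl
o=ctrl.observe();print(o["clock"],o["joint_velocities"].round(3)); print(ctrl.finish_job())
E
```

```text
16.6 [-0.002  0.001  0.004 -0.004  0.001 -0.002  0.   ]
the job is handed in; nothing more can be done
None
```

The frame is hung on both pins and locked by the keeper. I handed the job in at 16.6 s with the gripper open and clear above the fixture.

- **Placing the frame:** I pinched it by the rib, carried it in front of the tower, and slid it lightly along the pin tops until both holes dropped on. It came down to within about 1 mm of the height expected for lying flat on the carriage. The wrist force readings, taken between moves, never went above about 12 N.
- **Locking it:** I pinched the keeper knob and slid it in about 21.5 mm. It slid with readings of about 1–3 N, then stopped dead at about 8 N, which I took as the end stop. I then opened the fingers and backed off.
- **Last checks:** Both cameras show the frame flat on the carriage. The knob is within about half a pixel (roughly 1–2 mm) of where it should be when fully shut, and the wrist force was near zero. The moves brushed nothing that I could see, and the items in these views had not moved. I did not check the ones outside them.
- **Disagreements:** The top camera placed the held frame about 2 mm off the arm's own reading. I corrected for that by comparing frame and fixture in the same picture. The picture showed the knob moving about 20 mm against 21.5 mm from the arm, which is within what the pixels can resolve.

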